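Set grips and brake levers on a handlebar

TASK

Finish fitting the controls on the bicycle handlebar held in the vice. First push both rubber grips fully home along the bar until they butt against the brake lever clamps; then, with both grips home, swing both brake levers down on the bar so that they point 45 degrees below level. Leave everything else on the bench where it is.

Things in the scene. Friction and masses are not known exactly. Their poses are not given: they have to be found in the camera images.
- cockpit: blue bench vice on a plywood board, fixed to the bench, holding a stem and straight handlebar. Origin on the bench under the bar's middle; y runs along the bar to its left end, x level across the bar to the brake blades' side, away from the robot. Bar: axis 190 mm above the bench, 22 mm thick, ends 276 mm from the middle. Vice 100 mm wide; vice and stem are at most 217 mm high.
- grip_left (a joint): how far (m) the left grip stands out from home: 0 = fully home, its flange butting against the brake lever's clamp; up to 0.06. The black rubber grip is 122 mm long, 33 mm thick with a closed outer end, slides only along the bar (it does not turn) and needs about 6 N to slide; it stays where it is left.
- grip_left_end (a point): centre of the left grip's closed outer end face (33 mm disc, facing outwards along the bar, cockpit +y), on the bar's axis; 280 mm from the bar's middle when the grip is home
- brake_left (a joint): angle (rad) of the left brake lever about the bar: 0 = blade level with the bar, straight ahead (cockpit +x); positive = blade below level, negative = above level; 0.785 = 45 degrees below level. It turns on the bar with stiff friction (about 6 N at the blade), stays where it is left, and has no stop between -1.2 and 1.5.
- brake_left_axis (a point): point on the bar's axis in the middle of the left brake lever's clamp (20 mm wide band, 35 mm across), 148 mm from the bar's middle
- brake_left_blade (a point): middle of the left brake lever's blade, an aluminium rod 11 mm thick, 110 mm long, running outwards alongside the grip; the point is 57 mm from the bar's axis and 203 mm from the bar's middle, and moves round the bar's axis with the lever. Gap from blade to grip: 35 mm. It can be squeezed slightly to the grip and springs back (not part of the job).
- grip_right (a joint): how far (m) the right grip stands out from home: 0 = fully home, its flange butting against the brake lever's clamp; up to 0.06. The black rubber grip is 122 mm long, 33 mm thick with a closed outer end, slides only along the bar (it does not turn) and needs about 6 N to slide; it stays where it is left.
- grip_right_end (a point): centre of the right grip's closed outer end face (33 mm disc, facing outwards along the bar, cockpit -y), on the bar's axis; 280 mm from the bar's middle when the grip is home
- brake_right (a joint): angle (rad) of the right brake lever about the bar: 0 = blade level with the bar, straight ahead (cockpit +x); positive = blade below level, negative = above level; 0.785 = 45 degrees below level. It turns on the bar with stiff friction (about 6 N at the blade), stays where it is left, and has no stop between -1.2 and 1.5.
- brake_right_axis (a point): point on the bar's axis in the middle of the right brake lever's clamp (20 mm wide band, 35 mm across), 148 mm from the bar's middle
- brake_right_blade (a point): middle of the right brake lever's blade, an aluminium rod 11 mm thick, 110 mm long, running outwards alongside the grip; the point is 57 mm from the bar's axis and 203 mm from the bar's middle, and moves round the bar's axis with the lever. Gap from blade to grip: 35 mm. It can be squeezed slightly to the grip and springs back (not part of the job).
- open_spanner: steel open-ended spanner about 200 mm long lying under the bar's left half; a bystander
- long_spanner: dark steel spanner about 230 mm long lying under the bar's right half; a bystander
- spray_can: grey and white spray can, 52 mm across and 180 mm tall, standing beyond the middle of the bar; origin under its centre; a bystander
- clear_tub: clear open plastic tub, 130 x 130 x 75 mm, with two amber rings in it, on the robot's side of the bar, left; origin under its centre; a bystander
- white_tub: white and orange open plastic tub, 150 x 105 x 75 mm, beyond the left brake lever; origin under its centre; a bystander
- t_key: T-handled hex key, blue handle 106 mm wide, 200 mm long, lying beyond the right brake lever; a bystander
- sprocket: flat steel sprocket, 114 mm across, 6 mm thick, lying on the robot's side of the bar, right; a bystander

How it is judged:
By the outcome, as a careful person would: the job done as asked, in the order asked, and still so for the second after the job is handed in, with the robot touching nothing.
It also fails if it takes over 58 s, if anything falls off the work surface, if the arm or the gripper's body presses on something with over 40 N, if the wrist force passes 120 N, or if a joint passes its speed limit or range.

ROBOT

A 7-joint arm with a two-finger parallel gripper is mounted at the origin on the work surface. World frame = base frame: x ahead of the robot, y to its left, z up, the work surface at z = 0. Lengths are in mm, angles in rad, forces in N, time in s.
With the tool pointing down it reaches from about 400 to 875 mm from the base axis. Payload 4.4 kg.
Tool frame: the origin (TCP) lies at the very end of the fingers, on their centre line; the grasp point (between the pads) lies 19 mm behind it; z points along the fingers, y is the line along which they close (so a half turn about z gives the same grasp; the last joint's range is limited). The gripper opens to 85 mm and grips with 20 to 120 N. Pads are 22 mm wide; open, the fingers measure 114 mm over their backs; the gripper's body (76 mm by 85 mm) begins 54 mm behind the grasp point. The pads swing forward as they close: fully open they stand 13 mm farther back than shut.
Start: joints at [-1.406, 0.628, 0.038, 1.517, -0.027, 0.996, -0.02], TCP at [148.666, 632.784, 231.313] pointing down, gripper open.
Joint ranges: [-3.06, 3.06], [-0.37, 2.12], [-1.25, 1.32], [0.18, 2.47], [-1.1, 4.24], [0.23, 1.98], [-2.94, 2.94]. Speed limits (rad/s): [2.57, 2.57, 3.14, 3.14, 3.14, 3.14, 3.14].

INTERFACE

Orientations are given as [roll, pitch, yaw] about the fixed x, y, z axes, in that order (R = Rz(yaw) Ry(pitch) Rx(roll)).
In Python, from cell import ctrl gives the robot as it stands.
- The arm moves only by the tool step_arm, never from a script. Its argument "series" is a list that holds one entry, the list of rows, each a list of 7 numbers: the turn, a rotation vector about the tool's x, y, z as a fraction of full scale, then the shift along the tool's x, y, z as a fraction of full scale, then the closure, from 0 (fully open) to 1 (shut). In form: [[[ax, ay, az, tx, ty, tz, gripper], ...]]. A call has 1 to 12 rows; each row shifts and turns the commanded pose from where the row before left it, along the tool's axes as they then stand; what a row does not reach is not made up. Full scale, the value 1, is 150 mm for a shift and 45 degrees for a turn. A row lasts 1/10 s, in which the tool goes at most 50 mm and 8.59 degrees, less where a joint would pass 70% of its speed; a pose out of reach is approached as far as the arm can. A call with a number of a shift or a turn outside -1 to 1 is refused whole. A call with a gripper value outside its range is refused whole. The fingers move at their own pace and stop on an object; the grip force is fixed at half the most. Time passes only in rows, so rows that do not move let the fingers close. It gives the time, the measured TCP pose, the force, the opening and the grip force at its end, in the units of the state.
- ctrl.read_state(): the state, without advancing time (a new reading comes with each control period).
- ctrl.get_image(name): name is "scene" or "side" or "wrist"; returns a dict with "img" (384x512x3 uint8, red, green, blue), "fx", "fy", "cx", "cy" (pixels), "R" (3x3) and "t" (3): a world point X has camera coordinates R X + t. Camera axes: x right, y down, z forward; pixel columns grow to the right and rows downward; lengths in mm; the calibration is good to about 2 mm. A picture is of the moment at which its call begins. There is no depth.
- ctrl.finish_job(): hands the job in; it is judged then, once.
Trained networks look in a picture, given as the dict that the camera call returned (one of the last four; its "shot" number tells which), for a name from the list of things; names that differ only in an ending like _2 or _b are one class to them, and where a whole thing is asked for, a point or a joint stands for the part that bears it (a point fixed in the world has none). Each returns a list of dicts, best first, with "score" (0 to 1); they miss things now and then, are a little off and sometimes report something else, mostly with a low value. They report only what shows in the picture. A call takes as long as a camera call.
- ctrl.recognise(picture, thing): "centre" ([column, row] in pixels, amid what is visible of it).
The state is a dict: "clock": time; "qpos": joint angles; "qd": joint speeds; "tau": joint torques, N m; "eef_pos": TCP position; "tool_rot": TCP orientation; "force": force on the tool from outside, world axes, zero at the start; "torque": the same for the moment, N m; "width": finger opening in mm; "gripper_force": force on a finger pad.
Only numpy, scipy, OpenCV 4.12 (cv2) and the standard library are available. Lean on these libraries where they do the work, as an engineer would, in place of code of your own. Each camera call takes 0.05 s, during which the arm holds its last target. There are 200 camera calls.

## Working session

There is one attempt and no reset: what is moved stays moved. The work goes in short steps, Python scripts to look and compute and a tool call to move; the robot and the scene stay as the last step left them, time stands still between calls to the robot, and variables do not carry over. Pictures are saved under pics/ and viewed, at most 10 in all, crops included, and the job is handed in when it is done.

Besides the shell and the picture viewer there is one more tool, called after "Call:" as name(argument=value, ...), one argument or row to a line, values as JSON. step_arm: Moves the arm, as the interface text tells. Shift numbers are shares of 150 mm and turn numbers shares of 45 degrees, none past 1 either way. Its arguments: {"type":"object","properties":{"series":{"type":"array","items":{"type":"array","items":{"type":"array","items":{"type":"number","minimum":-1,"maximum":1}}}}},"required":["series"]}

```bash
mkdir -p pics; ls; cat > h.py <<'E'
import numpy as np, cv2
from cell import ctrl
from scipy.spatial.transform import Rotation as Ro
def tri(obs):
    A=[];b=[]
    for p,(u,v) in obs:
        R=np.array(p['R']);t=np.array(p['t'])
        d=R.T@np.array([(u-p['cx'])/p['fx'],(v-p['cy'])/p['fy'],1]);d/=np.linalg.norm(d)
        P=np.eye(3)-np.outer(d,d);A.append(P);b.append(P@(-R.T@t))
    X=np.linalg.lstsq(np.vstack(A),np.hstack(b),rcond=None)[0]
    return X
def proj(p,X):
    c=np.array(p['R'])@np.array(X)+np.array(p['t']);return np.array([p['cx']+p['fx']*c[0]/c[2],p['cy']+p['fy']*c[1]/c[2]])
E
python3 - <<'E'
from h import *
s=ctrl.read_state();print({k:np.round(v,3) for k,v in s.items()})
P={n:ctrl.get_image(n) for n in("scene","side","wrist")}
for n,p in P.items():
    cv2.imwrite(f'pics/{n}0.png',cv2.resize(p['img'][:,:,::-1],(800,600)))
    print(n,np.round(-np.array(p['R']).T@np.array(p['t'])),p['fx'])
for th in "grip_left_end grip_right_end brake_left_axis brake_right_axis brake_left_blade brake_right_blade spray_can clear_tub white_tub t_key sprocket cockpit".split():
    o=[]
    for n in("scene","side"):
        r=ctrl.recognise(P[n],th)
        print(th,n,[(np.round(q['centre'],1).tolist(),round(q['score'],2)) for q in r[:3]])
        if r:o.append((P[n],r[0]['centre']))
    if len(o)==2:
        X=tri(o);print('   ',np.round(X,1),[np.round(np.linalg.norm(proj(p,X)-c),1) for p,c in o])
E
```

```text
pics
{'clock': np.float64(0.0), 'qpos': array([-1.406,  0.629,  0.038,  1.518, -0.027,  0.996, -0.02 ]), 'qd': array([-0.002, -0.   , -0.   , -0.003,  0.001, -0.001, -0.001]), 'tau': array([-0.0000e+00, -5.6340e+01,  1.2260e+00, -1.9345e+01,  1.1000e-02,
        1.0000e-02, -0.0000e+00]), 'eef_pos': array([148.525, 632.142, 230.375]), 'tool_rot': array([-3.14 ,  0.   ,  2.911]), 'force': array([ 0.519,  0.078, -0.169]), 'torque': array([-0.034,  0.028,  0.008]), 'gripper_force': np.float64(0.0), 'width': np.float64(85.561)}
scene [1155.   89.  689.] 378.0383285866245
side [ 486. -681.  836.] 349.79628577671764
wrist [ 69. 652. 372.] 306.3537725688063
grip_left_end scene [([371.6, 179.7], 0.58)]
grip_left_end side [([261.9, 324.1], 0.7), ([241.9, 128.3], 0.6), ([248.7, 262.5], 0.4)]
    [525.8  -7.5  52.6] [np.float64(131.7), np.float64(108.3)]
grip_right_end scene [([132.0, 153.4], 0.9)]
grip_right_end side [([250.3, 263.8], 0.78), ([269.7, 238.3], 0.17)]
    [ 518.6 -259.4  192.2] [np.float64(0.6), np.float64(0.6)]
brake_left_axis scene [([321.5, 183.1], 0.88), ([141.8, 165.7], 0.45
[... 923 characters left out ...]
)]
clear_tub side [([200.7, 167.3], 0.8)]
    [392.1 271.4  10.8] [np.float64(1.9), np.float64(1.4)]
white_tub scene [([358.4, 307.3], 0.64)]
white_tub side [([301.8, 156.9], 0.89)]
    [745.3 243.1  57.4] [np.float64(0.5), np.float64(0.3)]
t_key scene [([142.4, 262.8], 0.97)]
t_key side [([309.2, 275.6], 0.69)]
    [ 680.7 -205.    25.8] [np.float64(0.8), np.float64(0.6)]
sprocket scene [([160.1, 172.7], 0.92)]
sprocket side [([177.1, 318.2], 0.84), ([202.6, 163.8], 0.67)]
    [ 338.  -278.4   -2.7] [np.float64(2.1), np.float64(2.4)]
cockpit scene [([250.0, 187.1], 0.66)]
cockpit side [([232.4, 221.8], 0.92), ([271.0, 242.8], 0.42)]
    [476.6 -15.1  71.3] [np.float64(8.4), np.float64(7.1)]
```

View pics/scene0.png

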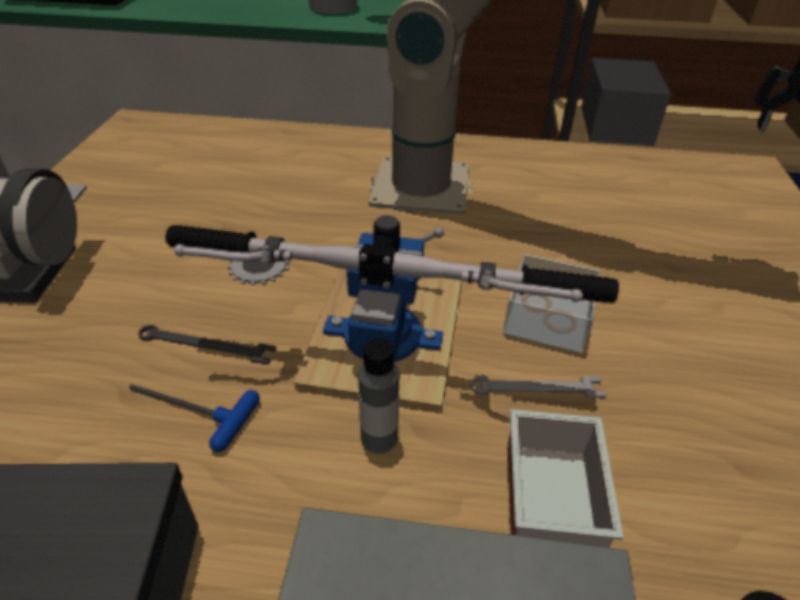

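View pics/side0.png

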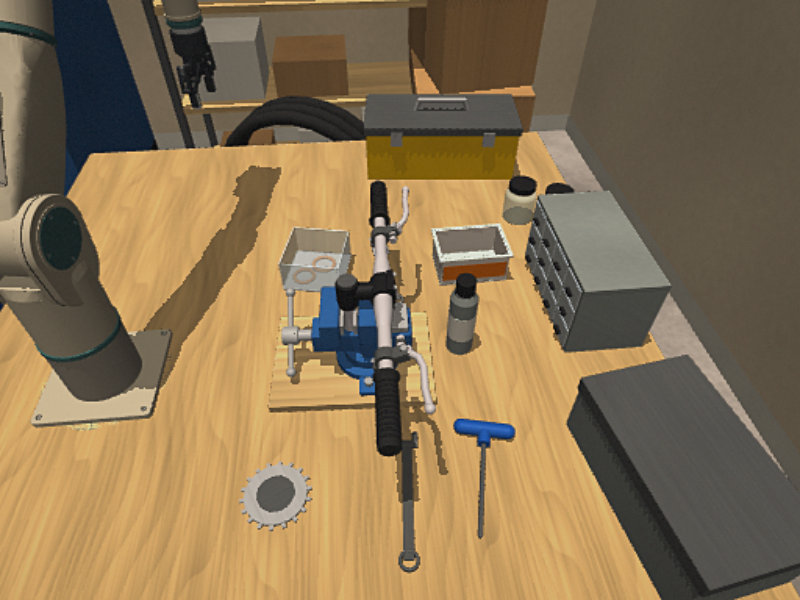

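The scene view shows the bar running from (170,237), the right end, to (615,288), the left end. Both grips stand off their clamps, the left by more. The side view shows the right end near (388,445) and the left end near (377,185). Next I enlarge the bar for precise picks.

```bash
python3 - <<'E'
import cv2
a=cv2.imread('pics/scene0.png');b=cv2.imread('pics/side0.png')
s=cv2.imread('pics/scene0.png')
r=lambda i,x,y,w,h,W,H:cv2.resize(i[y:y+h,x:x+w],(W,H),interpolation=cv2.INTER_CUBIC)
import numpy as np
# scene: two halves 4x ; side: two 
c=np.vstack([r(a,160,215,200,70,800,280),r(a,430,245,200,70,800,280)])
d=np.hstack([r(b,350,330,100,140,400,560),r(b,350,170,100,140,400,560)])
cv2.imwrite('pics/c.png',c);cv2.imwrite('pics/d.png',d)
E
```

```text
(no output)
```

View pics/c.png

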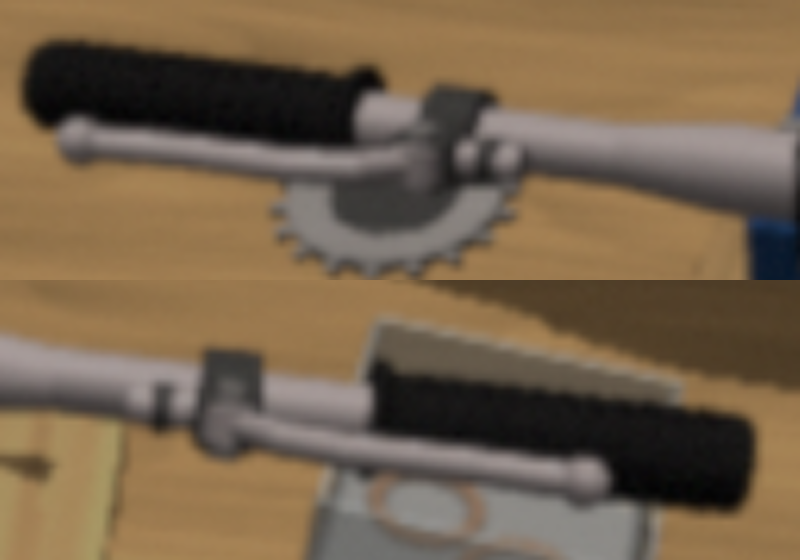

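View pics/d.png

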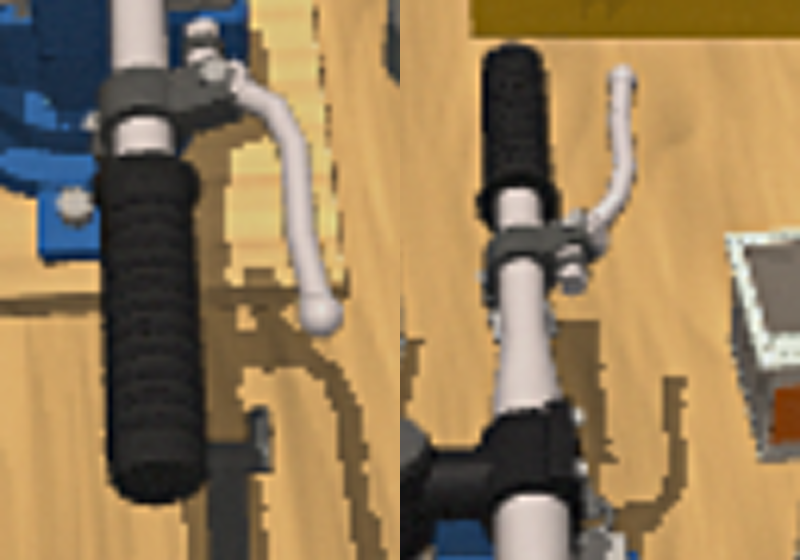

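The crops show both clamps, both grip ends and both blade ball ends clearly. The left grip stands about 30 mm off its clamp and the right about 15 mm. I fit the cockpit model to these picks.

```bash
cat > fit.py <<'E'
from h import *
from scipy.optimize import least_squares
S,D=ctrl.get_image('scene'),ctrl.get_image('side')
A=lambda u,v:((160+u/4)*.64,(215+v/4)*.64)
B=lambda u,v:((430+u/4)*.64,(245+(v-280)/4)*.64)
C=lambda u,v:((350+u/4)*.64,(330+v/4)*.64)
E=lambda u,v:((350+(u-400)/4)*.64,(170+v/4)*.64)
pt={'cr':[(S,A(455,125)),(D,C(137,100))],'cl':[(S,B(233,390)),(D,E(522,242))],
'gr':[(S,A(33,85)),(D,C(157,470))],'gl':[(S,B(745,460)),(D,E(515,52))],
'br':[(S,A(77,140)),(D,C(322,312))],'bl':[(S,B(590,477)),(D,E(622,75))]}
for k,o in pt.items(): print(k,np.round(tri(o),1),[np.round(np.array(c)-proj(p,tri(o)),1) for p,c in o])
def model(q):
    x,y,z,yaw,gl,gr,bl,br=q
    ex=np.array([np.cos(yaw),np.sin(yaw),0]);ey=np.array([-np.sin(yaw),np.cos(yaw),0]);o=np.array([x,y,z]);ez=np.array([0,0,1])
    return {'cr':o-148*ey,'cl':o+148*ey,'gr':o-(280+gr)*ey,'gl':o+(280+gl)*ey,
     'br':o-255*ey+57*(np.cos(br)*ex-np.sin(br)*ez),'bl':o+255*ey+57*(np.cos(bl)*ex-np.sin(bl)*ez)}
def res(q):
    m=model(q);return np.hstack([(proj(p,m[k])-c)*(.5 if k[0]=='b' else 1) for k,o in pt.items() for p,c in o])
r=least_squares(res,[540,0,190,-.07,20,20,0,0])
print(np.round(r.x,3));print(np.round(r.fun.reshape(-1,4),1))
E
python3 fit.py
```

```text
cr [ 518.5 -160.   193.2] [array([-0.1,  0.1]), array([-0.1, -0.1])]
cl [536.2 137.6 196.8] [array([-0.2,  0.2]), array([-0.1, -0.1])]
gr [ 513.4 -315.2  190.8] [array([-0.7,  0.5]), array([-0.7, -0.7])]
gl [545.  302.2 194.4] [array([ 0., -0.]), array([0., 0.])]
br [ 571.2 -271.6  212.2] [array([ 0.3, -0.2]), array([0.3, 0.3])]
bl [593.5 241.8 219.2] [array([ 0.7, -0.8]), array([0.3, 0.6])]
[ 5.28171e+02 -1.11520e+01  1.93883e+02 -5.00000e-02  3.41490e+01
  2.47780e+01 -4.60000e-01 -2.95000e-01]
[[ 0.3  0.3  1.  -0.5]
 [-0.5  0.7 -0.1  1.1]
 [ 0.3 -1.8  0.5  0.1]
 [ 0.  -0.2 -0.4  0.1]
 [ 0.8  0.3 -0.6 -0.5]
 [-0.6  0.1 -0.4 -0.2]]
```

Call:
step_arm(
  series=[
    [[0,0,-0.12,0,0,0,1],[0,0,-0.11,0,0,0,1],[0,0,0,-0.273,-0.161,0,1],[0,0,0,-0.273,-0.161,0,1],[0,0,0,-0.273,-0.161,0,1],[0,0,0,-0.273,-0.161,0,1],[0,0,0,-0.273,-0.161,0,1],[0,0,0,-0.273,-0.161,0,1],[0,0,0,-0.273,-0.161,0,1],[0,0,0,-0.273,-0.161,0,1],[0,0,0,0,0,0,1],[0,0,0,0,0,0,1]],
  ],
)

```text
clock: 2.65
eef_pos: [467.5, 422.0, 231.2]
tool_rot: [-3.141, 0.0, 3.088]
force: [-0.5, 0.2, 0.1]
width: 0.2
gripper_force: 0.0
```

Call:
step_arm(
  series=[
    [[0,0,0,-0.273,-0.147,0,1],[0,0,0,-0.273,-0.147,0.1,1],[0,0,0,0,-0.147,0.25,1],[0,0,0,0,0,0,1],[0,0,0,0,0,0,1]],
  ],
)

```text
clock: 3.15
eef_pos: [542.6, 354.5, 178.0]
tool_rot: [-3.141, -0.003, 3.093]
force: [0.6, 0.4, -0.0]
width: -0.1
gripper_force: 0.0
```

```bash
python3 - <<'E'
from h import *
print(np.round(ctrl.read_state()['eef_pos'],1))
for n in('wrist','side','scene'):
    p=ctrl.get_image(n)
    if n=='wrist': w=p['img']
    c=proj(p,[544,302,190]).astype(int)
    if n=='scene': s=p['img']
x,y=c
cr=cv2.resize(s[max(0,y-60):y+60,x-60:x+60],(533,533),interpolation=3)
cv2.imwrite('pics/w1.png',np.hstack([cv2.resize(w,(400,300))[:, :, ::-1],cv2.resize(cr,(300,300))[:,:,::-1]]))
E
```

```text
[542.6 354.5 178. ]
```

View pics/w1.png

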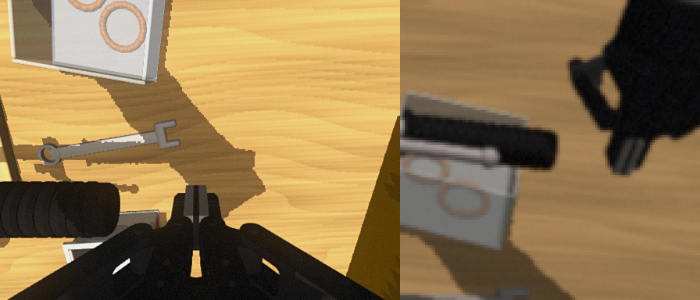

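The wrist view shows the grip end near (120,209) in the 400-px frame, with the shut fingers at about (196,190), clear of the grip. I check these against the projection.

```bash
python3 - <<'E'
from h import *
p=ctrl.get_image('wrist')
for X in([542.6,354.5,178],[544,302.5,190],[544,302.5,194],[548,302.5,190],[537,162.5,190]): print(X,proj(p,X)*400/512)
E
```

```text
[542.6, 354.5, 178] [191.85065729 193.333298  ]
[544, 302.5, 190] [109.88809083 208.11210706]
[544, 302.5, 194] [107.7070215  211.71144204]
[548, 302.5, 190] [110.89384866 213.52342732]
[537, 162.5, 190] [-111.97116659  207.54786516]
```

Call:
step_arm(
  series=[
    [[0,0,0,0,-0.1,0,1],[0,0,0,0,-0.1,0,1],[0,0,0,0,-0.1,0,1],[0,0,0,0,-0.04,0,1],[0,0,0,0,-0.04,0,1],[0,0,0,0,0,0,1]],
  ],
)

```text
clock: 3.95
eef_pos: [541.8, 296.3, 179.2]
tool_rot: [3.14, 0.0, 3.091]
force: [-0.8, 3.9, 0.1]
width: 0.1
gripper_force: 1.7
```

Call:
step_arm(
  series=[
    [[0,0,0,0,-0.02,0,1],[0,0,0,0,-0.02,0,1],[0,0,0,0,0,0,1],[0,0,0,0,0,0,1]],
  ],
)

```text
clock: 4.35
eef_pos: [541.6, 291.4, 179.2]
tool_rot: [3.14, 0.001, 3.092]
force: [-0.4, 5.2, 1.1]
width: -0.1
gripper_force: 2.6
```

Call:
step_arm(
  series=[
    [[0,0,0,0,-0.02,0,1],[0,0,0,0,-0.02,0,1],[0,0,0,0,0,0,1],[0,0,0,0,0,0,1]],
  ],
)

```text
clock: 4.75
eef_pos: [541.3, 285.2, 179.2]
tool_rot: [3.14, 0.001, 3.092]
force: [0.3, 4.9, 0.5]
width: 0.3
gripper_force: 2.6
```

Call:
step_arm(
  series=[
    [[0,0,0,0,-0.02,0,1],[0,0,0,0,0,0,1],[0,0,0,0,0,0,1]],
  ],
)

```text
clock: 5.05
eef_pos: [541.1, 282.2, 179.2]
tool_rot: [3.14, 0.001, 3.092]
force: [-0.7, 5.8, 1.7]
width: -0.3
gripper_force: 2.5
```

Call:
step_arm(
  series=[
    [[0,0,0,0,-0.02,0,1],[0,0,0,0,0,0,1],[0,0,0,0,0,0,1]],
  ],
)

```text
clock: 5.35
eef_pos: [541.0, 280.2, 179.2]
tool_rot: [3.139, 0.001, 3.092]
force: [-0.2, 6.3, 0.8]
width: -0.1
gripper_force: 3.4
```

Call:
step_arm(
  series=[
    [[0,0,0,0,-0.02,0,1],[0,0,0,0,0,0,1],[0,0,0,0,0,0,1]],
  ],
)

```text
clock: 5.65
eef_pos: [541.0, 280.2, 179.4]
tool_rot: [3.135, 0.002, 3.094]
force: [0.5, 11.7, -0.4]
width: -0.0
gripper_force: 5.9
```

```bash
python3 - <<'E'
from h import *
s=ctrl.read_state();print(np.round(s['eef_pos'],1),np.round(s['force'],1))
D=ctrl.get_image('side')['img'][:,:,::-1];S=ctrl.get_image('scene')['img'][:,:,::-1]
cv2.imwrite('pics/e1.png',np.hstack([cv2.resize(D[105:175,215:285],(400,400),interpolation=2),cv2.resize(S[140:210,300:400],(400,280),interpolation=2)] if 0 else [cv2.resize(D[105:175,215:285],(400,400),interpolation=2),cv2.resize(S[135:215,315:395],(400,400),interpolation=2)]))
E
```

```text
[541.  280.2 179.4] [ 0.5 11.7 -0.4]
```

View pics/e1.png

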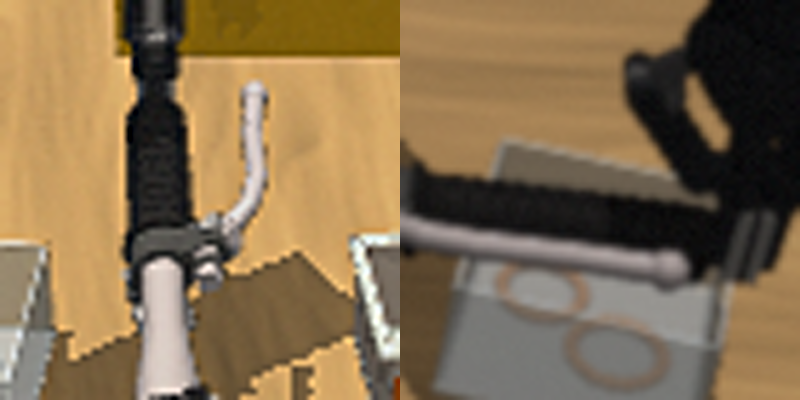

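The flange butts against the clamp (gap closed at crop (160,240)), and the force doubled with no travel. One more small push will confirm it, then I back off.

Call:
step_arm(
  series=[
    [[0,0,0,0,-0.02,0,1],[0,0,0,0,0,0,1],[0,0,0,0,0,0,1]],
  ],
)

```text
clock: 6.05
eef_pos: [541.0, 280.1, 179.6]
tool_rot: [3.131, 0.003, 3.096]
force: [1.4, 16.1, -3.9]
width: 0.3
gripper_force: 8.3
```

Call:
step_arm(
  series=[
    [[0,0,0,0,0.267,0,1],[0,0,0,0,0,-0.25,1],[0,0,0,0,0,-0.25,1],[0,0,0,0,0,-0.25,1],[0,0,0,0,-0.324,0,1],[0,0,0,0,-0.324,0,1],[0,0,0,0,-0.324,0,1],[0,0,0,0,-0.324,0,1],[0,0,0,0,-0.324,0,1],[0,0,0,0,-0.324,0,1],[0,0,0,0,-0.324,0,1],[0,0,0,0,-0.324,0,1]],
  ],
)

```text
clock: 7.25
eef_pos: [521.4, -79.8, 291.2]
tool_rot: [-3.14, -0.002, 3.09]
force: [1.4, -0.7, 0.4]
width: -0.1
gripper_force: 0.0
```

Call:
step_arm(
  series=[
    [[0,0,0,0,-0.324,0,1],[0,0,0,0,-0.324,0,1],[0,0,0,0,-0.324,0,1],[0,0,0,0,-0.324,0,1],[0,0,0,0,-0.324,0,1],[0,0,0,0,-0.324,0,1],[0,0,0,0,0,0,1],[0,0,0,0,0,0,1]],
  ],
)

```text
clock: 8.05
eef_pos: [506.0, -369.4, 290.4]
tool_rot: [-3.141, -0.003, 3.087]
force: [0.2, 1.5, 0.5]
width: -0.1
gripper_force: 0.0
```

Call:
step_arm(
  series=[
    [[0,0,0,-0.027,0,0.25,1],[0,0,0,0,0,0.25,1],[0,0,0,0,0,0.25,1],[0,0,0,0,0,0,1],[0,0,0,0,0.1,0,1],[0,0,0,0,0.1,0,1],[0,0,0,0,0.05,0,1],[0,0,0,0,0,0,1],[0,0,0,0,0,0,1]],
  ],
)

```text
clock: 8.95
eef_pos: [515.0, -329.6, 179.9]
tool_rot: [-3.141, 0.001, 3.092]
force: [-0.3, 1.0, 0.3]
width: 0.0
gripper_force: 0.0
```

Call:
step_arm(
  series=[
    [[0,0,0,0.013,0.04,0,1],[0,0,0,0,0.04,0,1],[0,0,0,0,0.02,0,1],[0,0,0,0,0,0,1],[0,0,0,0,0,0,1]],
  ],
)

```text
clock: 9.45
eef_pos: [514.2, -317.1, 179.6]
tool_rot: [-3.138, 0.004, 3.09]
force: [2.2, -3.9, 0.9]
width: 0.0
gripper_force: 2.2
```

Call:
step_arm(
  series=[
    [[0,0,0,0,0.02,0,1],[0,0,0,0,0.02,0,1],[0,0,0,0,0,0,1],[0,0,0,0,0,0,1]],
  ],
)

```text
clock: 9.85
eef_pos: [514.6, -311.3, 179.6]
tool_rot: [-3.138, 0.004, 3.09]
force: [2.7, -5.9, 0.2]
width: -0.1
gripper_force: 2.4
```

Call:
step_arm(
  series=[
    [[0,0,0,0,0.02,0,1],[0,0,0,0,0,0,1],[0,0,0,0,0.02,0,1],[0,0,0,0,0,0,1],[0,0,0,0,0,0,1]],
  ],
)

```text
clock: 10.35
eef_pos: [514.8, -306.7, 179.7]
tool_rot: [-3.136, 0.004, 3.089]
force: [2.1, -6.9, -0.4]
width: -0.1
gripper_force: 3.6
```

Call:
step_arm(
  series=[
    [[0,0,0,0,0.02,0,1],[0,0,0,0,0,0,1],[0,0,0,0,0,0,1]],
  ],
)

```text
clock: 10.65
eef_pos: [514.8, -306.6, 179.9]
tool_rot: [-3.132, 0.005, 3.088]
force: [2.5, -13.7, -2.0]
width: -0.0
gripper_force: 6.1
```

Call:
step_arm(
  series=[
    [[0,0,0,0,0.02,0,1],[0,0,0,0,0,0,1],[0,0,0,0,0,0,1]],
  ],
)

```text
clock: 10.95
eef_pos: [514.8, -306.5, 180.0]
tool_rot: [-3.128, 0.007, 3.086]
force: [3.5, -17.1, -4.5]
width: -0.2
gripper_force: 8.7
```

The right grip has stopped too. I back off, rise and check both grips closely before touching the levers.

Call:
step_arm(
  series=[
    [[0,0,0,0,-0.3,0,1],[0,0,0,0,0,-0.25,1],[0,0,0,0,0,-0.25,1],[0,0,0,0,0,-0.25,1],[0,0,0,-0.2,0.2,0,1],[0,0,0,-0.173,0.3,0,1],[0,0,0,0,0.3,0,1],[0,0,0,0,0,0,1],[0,0,0,0,0,0,1]],
  ],
)

```text
clock: 11.85
eef_pos: [572.5, -224.5, 291.1]
tool_rot: [3.141, -0.001, 3.094]
force: [0.3, -1.3, -0.5]
width: -0.4
gripper_force: 0.0
```

```bash
python3 - <<'E'
from h import *
print(np.round(ctrl.read_state()['eef_pos'],1))
D=ctrl.get_image('side')['img'][:,:,::-1];S=ctrl.get_image('scene')['img'][:,:,::-1];W=ctrl.get_image('wrist')['img'][:,:,::-1]
r=lambda i,x,y,w,h,W,H:cv2.resize(i[y:y+h,x:x+w],(W,H),interpolation=cv2.INTER_CUBIC)
cv2.imwrite('pics/f1.png',np.hstack([np.vstack([r(D,224,207,70,75,280,300),r(D,224,105,70,75,280,300)]),np.vstack([r(S,100,135,130,75,520,300),r(W,0,80,512,304,520,300)])]))
E
```

```text
[ 572.5 -224.5  291.1]
```

View pics/f1.png

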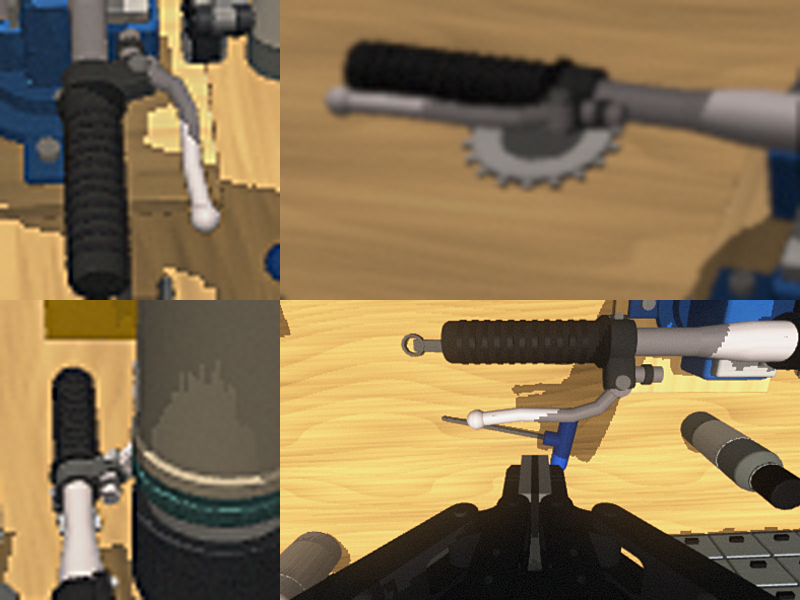

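Both grips butt their clamps: right in the wrist panel at (607,342), left in the lower-left panel. I now refine the bar axis and the blade angle.

```bash
python3 - <<'E'
from h import *
from scipy.optimize import brentq
p=ctrl.get_image('wrist')
f=lambda U,V:((U-280)*512/520,80+(V-300)*304/300)
def plane(c,z):
    R=np.array(p['R']);t=np.array(p['t']);d=R.T@np.array([(c[0]-p['cx'])/p['fx'],(c[1]-p['cy'])/p['fy'],1]);C=-R.T@t
    return C+d*(z-C[2])/d[2]
ex=np.array([.99875,-.05,0]);ey=np.array([.05,.99875,0]);o=np.array([528.2,-13.3,190])
for n,c in(('grip end L edge mid',f(442,342)),('grip mid',f(525,342)),('clamp',f(620,345)),('bar',f(690,343))):
    X=plane(c,190)-o;print(n,'across',round(X@ex,1),'along',round(X@ey,1))
for n,c in(('ball',f(475,420)),('mid',f(545,413))):
    for z in(190,195,200,205,210,215):
        X=plane(c,z)-o;print(n,z,round(X@ex,1),round(X@ey,1),'rad',round(np.hypot(X@ex,z-190),1))
E
```

```text
grip end L edge mid across -1.2 along -282.6
grip mid across -1.1 along -218.9
clamp across 1.4 along -145.8
bar across -0.1 along -92.3
ball 190 64.7 -261.4 rad 64.7
ball 195 62.8 -260.4 rad 63.0
ball 200 60.9 -259.3 rad 61.7
ball 205 59.0 -258.3 rad 60.9
ball 210 57.1 -257.3 rad 60.5
ball 215 55.2 -256.2 rad 60.6
mid 190 58.4 -203.0 rad 58.4
mid 195 56.6 -203.2 rad 56.8
mid 200 54.9 -203.3 rad 55.8
mid 205 53.1 -203.5 rad 55.2
mid 210 51.3 -203.7 rad 55.1
mid 215 49.6 -203.8 rad 55.5
```

Call:
step_arm(
  series=[
    [[0,0,0,0.047,0.033,0.2,1],[0,0,0,0,0,0.2,1],[0,0,0,0,0,0.1,1],[0,0,0,0,0,0.05,1],[0,0,0,0,0,0.05,1],[0,0,0,0,0,0.05,1],[0,0,0,0,0,0,1],[0,0,0,0,0,0,1]],
  ],
)

```text
clock: 12.85
eef_pos: [566.8, -222.3, 194.8]
tool_rot: [-3.141, 0.003, 3.09]
force: [2.4, -0.4, 3.1]
width: 0.0
gripper_force: 1.8
```

Call:
step_arm(
  series=[
    [[0,0,0,0.02,0,0.06,1],[0,0,0,0.02,0,0.06,1],[0,0,0,0.013,0,0.06,1],[0,0,0,0,0,0,1],[0,0,0,0,0,0,1]],
  ],
)

```text
clock: 13.35
eef_pos: [557.2, -221.1, 166.8]
tool_rot: [3.142, -0.001, 3.091]
force: [0.1, -0.3, 1.5]
width: 0.2
gripper_force: 0.6
```

```bash
cat > v.py <<'E'
from h import *
import sys
P={n:ctrl.get_image(n) for n in('side','scene','wrist')}
r=lambda i,x,y,w,h,W,H:cv2.resize(i[y:y+h,x:x+w,::-1],(W,H),interpolation=cv2.INTER_CUBIC)
side=sys.argv[2]
d=r(P['side']['img'],224,207,70,75,280,300) if side=='r' else r(P['side']['img'],224,105,70,75,280,300)
s=r(P['scene']['img'],100,135,130,75,520,300) if side=='r' else r(P['scene']['img'],280,145,130,75,520,300)
cv2.imwrite(sys.argv[1],np.hstack([np.vstack([d,r(P['side']['img'],200,100,100,107,280,300)]),np.vstack([s,r(P['wrist']['img'],0,80,512,304,520,300)])]))
E
python3 v.py pics/g1.png r
```

```text
(no output)
```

View pics/g1.png

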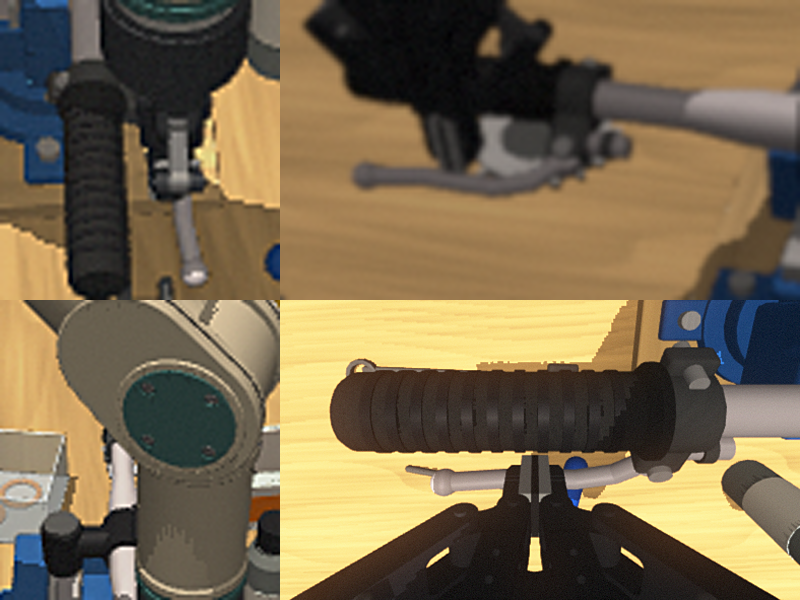

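The blade has moved down with the finger; its ball end is at (365,175) in the scene panel and (195,275) in the side panel. I triangulate it for the angle.

```bash
cat > ball.py <<'E'
from h import *
ex=np.array([.99875,-.05,0]);ey=np.array([.05,.99875,0]);o=np.array([528.2,-13.3,190])
def ang(obs):
    X=tri(obs);Y=X-o;print(np.round(X,1),'across',round(Y@ex,1),'along',round(Y@ey,1),'dz',round(Y[2],1),'rad',round(np.hypot(Y@ex,Y[2]),1),'deg',round(np.degrees(np.arctan2(-Y[2],Y@ex)),1),[np.round(np.array(c)-proj(p,X),1).tolist() for p,c in obs])
fd=lambda u,v:(224+u/4,207+v/4);fs=lambda u,v:(100+(u-280)/4,135+v/4);fw=lambda u,v:((u-280)*512/520,80+(v-300)*304/300)
fdl=lambda u,v:(224+u/4,105+v/4);fsl=lambda u,v:(280+(u-280)/4,145+v/4)
E
python3 - <<'E'
from ball import *
P={n:ctrl.get_image(n) for n in('side','scene','wrist')}
a=[(P['scene'],fs(365,175)),(P['side'],fd(195,275)),(P['wrist'],fw(440,482))]
ang(a[:2]);ang(a);ang(a[1:])
E
```

```text
[ 566.8 -272.3  157.4] across 51.5 along -256.8 dz -32.6 rad 60.9 deg 32.3 [[0.6, -0.4], [0.5, 0.5]]
[ 567.2 -272.6  158.1] across 51.9 along -257.1 dz -31.9 rad 60.9 deg 31.5 [[0.9, -0.3], [0.3, 0.5], [-0.9, 1.2]]
[ 568.  -273.6  157.6] across 52.8 along -257.9 dz -32.4 rad 62.0 deg 31.6 [[-0.1, 0.1], [0.2, 0.4]]
```

Call:
step_arm(
  series=[
    [[0,0,0,-0.027,0,0,1],[0,0,0,0,0,0.04,1],[0,0,0,0,0,0.033,1],[0,0,0,0,0,0,1],[0,0,0,0,0,0,1]],
  ],
)

```text
clock: 14.15
eef_pos: [559.7, -220.9, 156.0]
tool_rot: [3.141, -0.005, 3.091]
force: [-6.6, 0.8, 8.5]
width: 0.3
gripper_force: 4.1
```

Call:
step_arm(
  series=[
    [[0,0,0,0,0,0.006,1],[0,0,0,0,0,0,1],[0,0,0,0,0,0,1]],
  ],
)

```text
clock: 14.45
eef_pos: [559.7, -220.8, 155.6]
tool_rot: [3.141, -0.005, 3.091]
force: [-7.0, 1.2, 12.5]
width: -0.4
gripper_force: 5.8
```

Call:
step_arm(
  series=[
    [[0,0,0,0,0,-0.1,1],[0,0,0,0,0,-0.3,1],[0,0,0,0,0,-0.3,1],[0,0,0,0,0,-0.2,1],[0,0,0,0,0,0,1],[0,0,0,0,0,0,1]],
  ],
)

```text
clock: 15.05
eef_pos: [562.3, -220.6, 290.1]
tool_rot: [3.141, 0.001, 3.092]
force: [-0.2, -0.7, -0.6]
width: 0.3
gripper_force: 0.0
```

```bash
python3 v.py pics/g2.png r
```

```text
(no output)
```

View pics/g2.png

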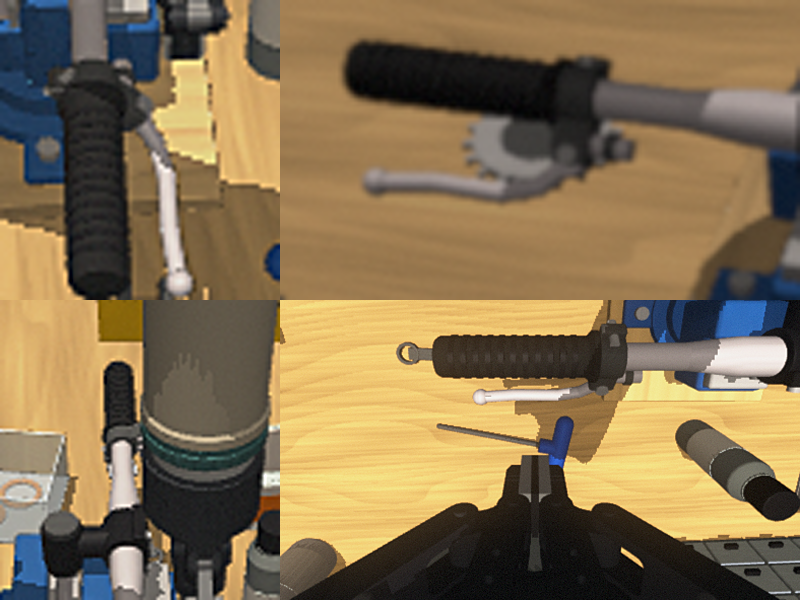

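The right blade now sits well below the bar. The ball end is at (374,182) in the scene panel, (179,285) in the side panel and (481,397) in the wrist panel.

```bash
python3 - <<'E'
from ball import *
P={n:ctrl.get_image(n) for n in('side','scene','wrist')}
a=[(P['scene'],fs(374,182)),(P['side'],fd(179,285)),(P['wrist'],fw(481,397))]
ang(a[:2]);ang(a);ang(a[1:])
p=P['wrist'];R=np.array(p['R']);t=np.array(p['t']);C=-R.T@t
for c in(fw(545,395),):
  for z in(145,150,155):
    d=R.T@np.array([(c[0]-p['cx'])/p['fx'],(c[1]-p['cy'])/p['fy'],1]);Y=C+d*(z-C[2])/d[2]-o;print(z,Y@ex,Y@ey)
# model projections of ball (r 61) and mid (57) at angles, wrist & scene & side
for deg in(40,43,45,47,50):
  q=np.radians(deg);e=np.cos(q)*ex-np.array([0,0,np.sin(q)])
  B=o-257*ey+61*e
  print(deg,[np.round(proj(x,B)-np.array(c),1) for x,c in a])
E
```

```text
[ 558.9 -272.   146.7] across 43.6 along -256.9 dz -43.3 rad 61.5 deg 44.8 [[0.2, -0.2], [0.2, 0.2]]
[ 559.6 -271.4  146.8] across 44.3 along -256.2 dz -43.2 rad 61.8 deg 44.3 [[0.1, -0.3], [-0.0, 0.5], [0.9, 0.7]]
[ 560.3 -271.1  144.6] across 44.9 along -255.9 dz -45.4 rad 63.9 deg 45.3 [[-0.3, 0.1], [0.2, 0.7]]
145 43.417316234393745 -194.56252456116508
150 41.99066692551286 -194.74049449580426
155 40.5640176166321 -194.91846443044344
40 [array([-1.3, -0.4]), array([ 1.2, -1.2]), array([-2.3,  2.9])]
43 [array([-0.7, -0.1]), array([ 0.2, -0.6]), array([-2. ,  0.1])]
45 [array([-0.2, -0. ]), array([-0.4, -0.2]), array([-1.8, -1.8])]
47 [array([0.2, 0. ]), array([-1.1,  0.2]), array([-1.7, -3.8])]
50 [array([0.9, 0.1]), array([-2.2,  0.7]), array([-1.4, -6.8])]
```

Call:
step_arm(
  series=[
    [[0,0,0,0,0.302,0,1],[0,0,0,0,0.302,0,1],[0,0,0,0,0.302,0,1],[0,0,0,0,0.302,0,1],[0,0,0,0,0.302,0,1],[0,0,0,0,0.302,0,1],[0,0,0,0,0.302,0,1],[0,0,0,0,0.302,0,1],[0,0,0,0,0.302,0,1],[0,0,0,0,0,0,1],[0,0,0,0,0,0,1]],
  ],
)

```text
clock: 16.45
eef_pos: [581.8, 187.7, 289.0]
tool_rot: [-3.141, -0.001, 3.095]
force: [-0.3, -1.1, -0.0]
width: 0.1
gripper_force: 0.0
```

Call:
step_arm(
  series=[
    [[0,0,0,-0.03,0,0.2,1],[0,0,0,0,0,0.2,1],[0,0,0,0,0,0.06,1],[0,0,0,0,0,0.06,1],[0,0,0,0,0,0.06,1],[0,0,0,0,0,0.05,1],[0,0,0,0,0,0,1],[0,0,0,0,0,0,1]],
  ],
)

```text
clock: 17.25
eef_pos: [589.2, 184.7, 197.1]
tool_rot: [3.141, 0.004, 3.089]
force: [3.6, -0.7, 4.6]
width: -0.1
gripper_force: 2.3
```

Call:
step_arm(
  series=[
    [[0,0,0,0,0,0.05,1],[0,0,0,0,0,0.06,1],[0,0,0,0,0,0.04,1],[0,0,0,0,0,0,1],[0,0,0,0,0,0,1]],
  ],
)

```text
clock: 17.75
eef_pos: [586.9, 185.2, 173.2]
tool_rot: [-3.141, -0.0, 3.091]
force: [1.2, -1.4, 2.5]
width: -0.0
gripper_force: 1.1
```

Call:
step_arm(
  series=[
    [[0,0,0,0,0,0.05,1],[0,0,0,0.03,0,0.04,1],[0,0,0,0,0,0.025,1],[0,0,0,0,0,0,1],[0,0,0,0,0,0,1]],
  ],
)

```text
clock: 18.25
eef_pos: [579.3, 185.6, 155.9]
tool_rot: [-3.14, -0.006, 3.091]
force: [-5.7, -1.8, 8.6]
width: -0.2
gripper_force: 4.3
```

Call:
step_arm(
  series=[
    [[0,0,0,0,0,0.007,1],[0,0,0,0,0,0,1],[0,0,0,0,0,0,1]],
  ],
)

```text
clock: 18.55
eef_pos: [579.1, 185.5, 155.3]
tool_rot: [-3.14, -0.007, 3.091]
force: [-7.1, -3.5, 12.1]
width: -0.2
gripper_force: 5.9
```

Call:
step_arm(
  series=[
    [[0,0,0,0,0,-0.1,1],[0,0,0,0,0,-0.3,1],[0,0,0,0,0,-0.3,1],[0,0,0,0,0,-0.2,1],[0,0,0,0,0,0,1],[0,0,0,0,0,0,1]],
  ],
)

```text
clock: 19.15
eef_pos: [581.8, 186.5, 289.8]
tool_rot: [3.141, -0.001, 3.092]
force: [-0.3, -0.5, 0.8]
width: -0.3
gripper_force: 0.0
```

```bash
python3 - <<'E'
from h import *
P={n:ctrl.get_image(n) for n in('side','scene','wrist')}
r=lambda i,x,y,w,h,W,H:cv2.resize(i[y:y+h,x:x+w,::-1],(W,H),interpolation=cv2.INTER_CUBIC)
cv2.imwrite('pics/l.png',np.hstack([np.vstack([r(P['side']['img'],224,105,70,75,280,300),r(P['side']['img'],224,207,70,75,280,300)]),np.vstack([r(P['scene']['img'],280,145,130,75,520,300),r(P['wrist']['img'],0,80,512,304,520,300)])]))
E
```

```text
(no output)
```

View pics/l.png

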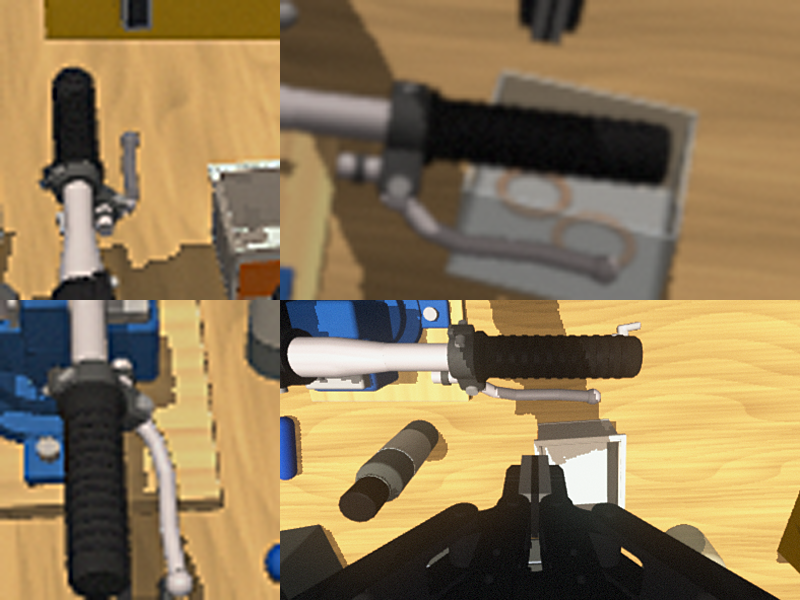

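Both grips are home and both levers are down. The left ball end is at (605,267) in the scene panel, (130,138) in the side panel and (595,396) in the wrist panel.

```bash
python3 - <<'E'
from ball import *
P={n:ctrl.get_image(n) for n in('side','scene','wrist')}
a=[(P['scene'],fsl(605,267)),(P['side'],fdl(130,138)),(P['wrist'],fw(595,396))]
ang(a[:2]);ang(a);ang(a[::2])
for deg in(40,43,45,47,50):
  q=np.radians(deg);e=np.cos(q)*ex-np.array([0,0,np.sin(q)])
  print(deg,[np.round(proj(x,o+257*ey+61*e)-np.array(c),1) for x,c in a])
E
```

```text
[584.4 241.3 148. ] across 43.4 along 257.1 dz -42.0 rad 60.4 deg 44.0 [[0.6, -0.7], [0.3, 0.5]]
[584.3 242.4 147.7] across 43.2 along 258.2 dz -42.3 rad 60.5 deg 44.4 [[0.1, -0.8], [0.4, 0.6], [1.3, 0.1]]
[583.8 242.8 149.6] across 42.7 along 258.5 dz -40.4 rad 58.8 deg 43.4 [[-0.3, -0.0], [0.6, 0.0]]
40 [array([-0.3,  0.9]), array([ 0.7, -1.2]), array([-2.2,  4.3])]
43 [array([-0.6,  1. ]), array([ 0.1, -0.6]), array([-2.5,  1.5])]
45 [array([-0.8,  1. ]), array([-0.4, -0.2]), array([-2.7, -0.4])]
47 [array([-0.9,  1. ]), array([-0.9,  0.2]), array([-2.9, -2.4])]
50 [array([-1.2,  0.9]), array([-1.6,  0.8]), array([-3.1, -5.4])]
```

Both levers measure about 44–45° and the arm is clear of everything, so I hand the job in.

```bash
python3 -c "
from cell import ctrl
print(ctrl.finish_job())"
```

```text
the job is handed in; nothing more can be done
None
```

I handed the job in at about 19 s: both grips are fully home against the clamps, and after that both brake levers were swung down to a measured 44–45° below level, with the arm only touching the grips and blades.

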